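# Clear and lock the air purifier's lid

### The job

Someone left the desk air purifier's lid lying loose on its mouth with a box of paper clips on top. First lift the box off and set it down standing upright in the desk tray, without dropping it; then turn the lid by its finger tabs until its lugs fall into the slots, press it down against the spring and twist it a quarter turn clockwise (seen from above) until it is locked, and let go. Leave the other things on the desk where they are.

Things in the scene. Friction and masses are not known exactly. Their poses are not given: they have to be found in the camera images.
- purifier: (All sizes in mm.) White round desk air purifier, fixed, 140 dia, 110 high, open on top. Origin: centre of its underside, z up. A flat lip runs round its mouth (height 104 to 110, inner radius 52), cut through by two slots, 22 wide, out to radius 65, on its +x and -x sides. Same after a half turn.
- slot (a point): Middle of the purifier's +x slot at the top of the lip, 58 from its axis, height 110. Clockwise (from above) from each slot a lug channel runs under the lip, down to height 78, to a stop a quarter turn on. Counter-clockwise of the slot it is blocked.
- catch (a point): Above the place where a lug ends up when locked: the purifier's -y side (another on +y), 58 from its axis, height 110. Here the lip is 3 thick instead of 6, so a lug let go springs up 3 into this catch.
- mouth (a point): Purifier's axis at the top of the lip, height 110. Inside is a spring-backed filter disc, 98 dia, top at height 96 when free; it pushes the lid up with 3 N at first, 6 N at the bottom of its 11.5 travel.
- lid: Grey round lid, 100 mm dia x 20 thick, about 0.13 kg, loose, its lower 10 inside the mouth with 2 play. Origin: centre of its underside, z up. Lugs on its +x and -x sides reach radius 62, 16 wide, at 10 to 16 above the underside. Two upright finger tabs on its top, also on +x and -x: 9 thick (y), radius 27 to 46, 18 high. Same after a half turn.
- lid_top (a point): Centre of the lid's flat top, 20 above its underside. Height above the purifier's foot: 120 at the start (lugs on top of the lip, 0.45 rad or more out of line with the slots), about 116 when the lugs have dropped in the slots (in line within 0.05 rad), must be pressed to 105 to 107 to turn under the lip (lowest 104.5), about 111 when locked and let go.
- clip_box: Cardboard box of paper clips 30 (x) x 56 (y) x 36 mm high, 0.11 kg, standing on the lid between the two tabs, its long side roughly across the line of the tabs. Origin: centre of its underside.
- tray: Black open desk tray, fixed, outside 190 (x) x 135 (y) x 22 mm high, walls and floor 5 thick. Origin: centre of its underside. The half on its -x side is free; the stamp stands in the +x half.
- bottle: clear water bottle standing, 60 dia x 190 high (mm). Origin: centre of its underside. Bystander.
- pen_cup: black pen cup 72 dia x 95 high with pens reaching 160 high (mm). Origin: centre of its underside. Bystander.
- stapler: stapler, 130 long (its x), 34 wide, 60 high (mm). Origin: centre of its underside. Bystander.
- notes: block of note paper 76 x 76 x 30 (mm). Origin: centre of its underside. Bystander.
- mouse: black computer mouse 102 (x) x 62 x 34 high (mm). Origin: centre of its underside. Bystander.
- phone: flat phone 74 (x) x 150 (y) x 9 (mm). Origin: centre of its underside. Bystander.
- punch: hole punch 110 (x) x 90 (y) x 75 high (mm). Origin: centre of its underside. Bystander.
- stamp: rubber stamp standing in the tray, foot 26 (x) x 44 (y), 56 high with a ball-shaped wooden grip (mm). Origin: centre of its underside. Bystander.
There are look-alikes about, which are no part of the job. What is meant by the clip_box is not green, and is the smaller of those in its own colour.

How it is judged:
On the way, in this order (a step that is already met when the one before it is completed fails the run):
1. the box of clips stands in the tray, let go (x of clip_box in the frame of tray between -0.08 and 0.08 m and y of clip_box in the frame of tray between -0.055 and 0.055 m and z of clip_box in the frame of tray between 0.002 and 0.009 m and angle between clip_box's own z axis and vertical below 0.1 rad and contact force between the fingers and clip_box below 0.1 N and linear speed of clip_box below 0.02 m/s), for 0.2 s.
2. the lid is locked (z of lid in the frame of purifier between 0.0885 and 0.0935 m and angle between the x axis of lid and the y axis of purifier, either way round below 0.1 rad and angle between lid's own z axis and vertical below 0.05 rad), for 0.2 s.
At the end, for the whole second after the job is handed in: The box of clips stands on the tray's floor inside its walls, upright within 0.1 rad; the lid is locked: a quarter turn from the slots within 0.1 rad, level within 0.05 rad, its origin 88.5 to 93.5 mm above the purifier's (lugs up in the catches); both let go and at rest (all of step 1 and all of step 2 and contact force between the fingers and lid below 0.1 N and linear speed of lid below 0.02 m/s and angular speed of lid below 0.1 rad/s); the robot touches nothing.
It fails at once if the box of clips is dropped (moves faster than 0.7 m/s while not held) (linear speed of clip_box above 0.7 m/s and contact force between the fingers and clip_box below 0.1 N).
It fails at once if another thing on the desk is shifted by more than 30 mm (distance of any of bottle, pen_cup, stapler, notes, mouse, phone, punch, stamp from where it was at the start of the episode above 0.03 m).
It also fails if it takes over 72 s, if anything falls off the work surface, if the arm or the gripper's body presses on something with over 40 N, if the wrist force passes 120 N, or if a joint passes its speed limit or range.

### The arm

A 6-joint arm with a two-finger parallel gripper is mounted at the origin on the work surface. World frame = base frame: x ahead of the robot, y to its left, z up, the work surface at z = 0. Lengths are in m, angles in rad, forces in N, time in s.
With the tool pointing down it reaches from about 0.375 to 0.975 m from the base axis. Payload 3.8 kg.
Tool frame: the origin (TCP) lies on the mounting face of the last link; the fingertips stand 173 mm ahead of it and the grasp point (between the pads) lies 155 mm ahead of it; z points along the fingers, y is the direction in which the jaws open and shut (so a half turn about z gives the same grasp; the last joint's range is limited). The gripper opens to 85 mm and grips with 20 to 120 N. Pads are 22 mm wide; open, the fingers measure 114 mm over their backs; the gripper's body (76 mm by 85 mm) begins 54 mm behind the grasp point. The pads swing forward as they close: fully open they stand 13 mm farther back than shut.
Start: joints at [1.091, 0.264, 1.604, -0, 1.274, -0.037], TCP at [0.289, 0.61, 0.405] pointing down, gripper open.
Joint ranges: [-2.63, 2.63], [-0.94, 2.18], [0.31, 2.57], [-1.31, 4.45], [0, 2.66], [-2.55, 2.55]. Speed limits (rad/s): [2.57, 2.57, 3.14, 3.14, 3.14, 3.14].

### API

Orientations are given as a rotation vector (axis times angle).
In Python, from workcell import bot gives the robot as it stands.
- The arm moves only by the shell command python3 -m jog 'ROWS' [FORCE]. ROWS is JSON, a list that holds one entry, the list of rows, each a list of 7 numbers: the closure, from 0 (fully open) to 1 (shut), then the shift along the tool's x, y, z in cm, then the turn, a rotation vector about the tool's x, y, z in rad. A call has 1 to 12 rows; each row is the pose to reach, as a shift and turn from the pose commanded when the call began, along the tool's axes at that moment; what a row does not reach only later rows make up. A row lasts 1/8 s, in which the tool goes at most 62.5 mm and 10.7 degrees, less where a joint would pass 70% of its speed; a pose out of reach is approached as far as the arm can. A call with a gripper value outside its range is refused whole. The fingers move at their own pace and stop on an object; FORCE is the grip in N (left out, the last holds). Time passes only in rows, so rows that repeat a pose let the fingers close. It gives the time, the measured TCP pose, the force and the opening at its end, in the units of the state.
- bot.read_state(): the state, without advancing time (a new reading comes with each control period).
- bot.read_camera(name): name is "side" or "top" or "wrist"; returns the picture (420x560x3 uint8, red, green, blue); there is no depth.
- bot.camera_model(name): a dict with "intrinsics" (3x3 intrinsics, pixels), "rvec" (rotation vector, rad) and "tvec" (3), from world to camera coordinates, as OpenCV has them. Camera axes: x right, y down, z forward; pixel columns grow to the right and rows downward; lengths in m; the calibration is good to about 2 mm. A picture is of the moment at which its call begins: read the wrist's pose just before it. camera_model takes no time and is no camera call; for the wrist camera it gives the pose at the moment of the call.
- bot.finish_job(): hands the job in, once; it reports no verdict.
The state is a dict: "time": time; "q": joint angles; "joint_vel": joint speeds; "joint_torque": joint torques, N m; "tool_pos": TCP position; "tcp_rot": TCP orientation; "wrist_force": force on the tool from outside, world axes, zero at the start; "torque": the same for the moment, N m; "width": opening from 0.0 (shut) to 1.0 (fully open).
Only numpy, scipy, OpenCV 4.12 (cv2) and the standard library are available. Lean on these libraries where they do the work, as an engineer would, in place of code of your own. Each camera call takes 0.05 s, during which the arm holds its last target.

## Working session

There is one attempt and no reset: what is moved stays moved. The work goes in short steps, Python scripts to look and compute and a shell command to move; the robot and the scene stay as the last step left them, time stands still between calls to the robot, and variables do not carry over. Pictures are saved under pics/ and viewed, and the job is handed in when it is done.

```bash
ls; mkdir -p pics; python3 - <<'E'
from workcell import bot
import cv2
print(bot.read_state())
for n in ("side","top","wrist"):
    m=bot.camera_model(n); print(n,m)
    cv2.imwrite(f"pics/{n}0.png",bot.read_camera(n)[:,:,::-1])
E
```

```text
pics
{'time': 0.0, 'q': array([ 1.09108677e+00,  2.64761511e-01,  1.60541286e+00, -2.25335750e-05,
        1.27370313e+00, -3.69054385e-02]), 'joint_vel': array([-0.00021178,  0.00025178,  0.00094084,  0.00038718,  0.00128481,
       -0.00031455]), 'joint_torque': array([-2.45632524e-03, -5.15123785e+01, -3.67309284e+01, -5.12149345e-04,
        1.32540800e-02,  1.75438527e-05]), 'tool_pos': array([0.28906427, 0.60957837, 0.40333497]), 'tcp_rot': array([-0.68975228, -3.06435932,  0.00347798]), 'wrist_force': array([-0.47993827, -0.21084103,  0.21754411]), 'torque': array([ 0.001999  , -0.02244884, -0.03294235]), 'width': 1.0021503551872895}
side {'intrinsics': array([[528.21693148,   0.        , 276.60425121],
       [  0.        , 528.21693148, 201.72576816],
       [  0.        ,   0.        ,   1.        ]]), 'rvec': array([ 2.11316882, -0.40173945,  0.24431088]), 'tvec': array([-0.4610136 ,  0.23696028,  1.12846312])}
top {'intrinsics': array([[487.76447562,   0.        , 273.07437026],
       [  0.        , 487.76447562, 212.84970846],
       [  0.        ,   0.        ,   1.        ]]), 'rvec': array([ 2.20088494, -2.19232128,  0.09458482]), 'tvec': array([0.06409963, 0.52191009, 1.35426063])}
wrist {'intrinsics': array([[298.07573363,   0.        , 281.0778552 ],
       [  0.        , 298.07573363, 208.82383824],
       [  0.        ,   0.        ,   1.        ]]), 'rvec': array([-2.43409903, -1.53998696, -0.22865397]), 'tvec': array([-0.6730712 , -0.03783756,  0.37917784])}
```

View pics/top0.png

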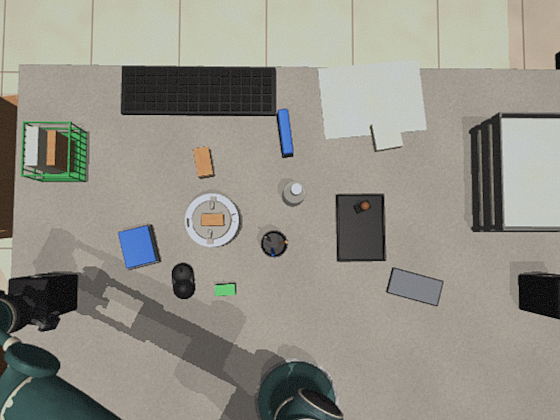

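View pics/side0.png

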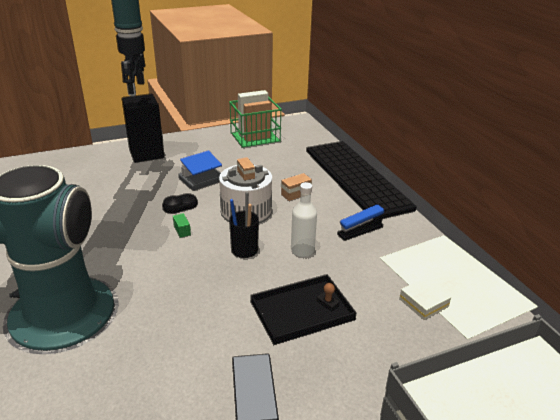

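View pics/wrist0.png

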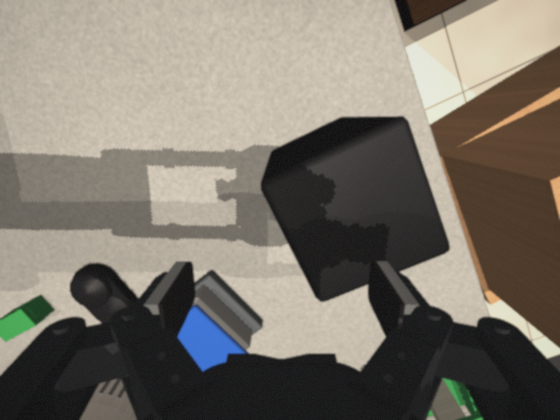

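The top view shows the purifier at about (212,220), with the brown box on its lid and the tabs at (211,202) and (210,238). The larger look-alike box is at (204,162). The tray is at (361,228), with the stamp in its upper half. Next I'll zoom in and measure.

```bash
cat > h.py <<'E'
import numpy as np, cv2
from workcell import bot
from scipy.spatial.transform import Rotation as R
def ray(m,uv):
    K=m['intrinsics'];Rm=cv2.Rodrigues(np.asarray(m['rvec'],float))[0];t=np.asarray(m['tvec'],float)
    d=Rm.T@np.linalg.inv(K)@np.array([uv[0],uv[1],1.]);return -Rm.T@t,d
def onz(m,uv,z):
    o,d=ray(m,uv);return o+d*(z-o[2])/d[2]
def px(m,P): return cv2.projectPoints(np.array([P],float),np.asarray(m['rvec'],float),np.asarray(m['tvec'],float),np.asarray(m['intrinsics'],float),None)[0][0,0]
E
python3 - <<'E'
from h import *
im=cv2.imread('pics/top0.png');m=bot.camera_model('top')
c=im[180:260,160:300];a=cv2.resize(c,None,fx=5.5,fy=5.5,interpolation=cv2.INTER_CUBIC);cv2.imwrite('pics/topz.png',a)
s=cv2.imread('pics/side0.png')[140:230,190:320];cv2.imwrite('pics/sidez.png',cv2.resize(s,None,fx=6,fy=6,interpolation=cv2.INTER_CUBIC))
hsv=cv2.cvtColor(im,cv2.COLOR_BGR2HSV)
msk=cv2.inRange(hsv,(5,90,100),(20,255,255))
for c in cv2.findContours(msk,0,2)[0]:
    if cv2.contourArea(c)>60:
        r=cv2.minAreaRect(c);print(r,onz(m,r[0],.166))
# tray
g=cv2.inRange(im[180:275,320:400],(0,0,0),(75,75,75))
for c in cv2.findContours(g,0,2)[0]:
    if cv2.contourArea(c)>500:
        r=cv2.minAreaRect(c);b=cv2.boxPoints(r)+[320,180];print(r,[onz(m,p,.022).round(4) for p in b], onz(m,b.mean(0),.022))
# purifier white lip
w=cv2.inRange(hsv[180:260,160:300],(0,0,195),(180,40,255))
cs=max(cv2.findContours(w,0,2)[0],key=cv2.contourArea);e=cv2.fitEllipse(cv2.convexHull(cs));print(e,onz(m,np.array(e[0])+[160,180],.11))
E
```

```text
((212.0, 219.5), (11.0, 22.0), 90.0) [0.49433068 0.22140386 0.166     ]
((202.71621704101562, 161.29730224609375), (28.441024780273438, 15.45350456237793), 80.53767395019531) [0.64080671 0.24640124 0.166     ]
((50.68247604370117, 147.48556518554688), (8.763678550720215, 35.3271598815918), 2.6025619506835938) [0.67321118 0.62664643 0.166     ]
((9.0, 100.0), (10.0, 16.0), 90.0) [0.79330844 0.7346907  0.166     ]
((40.177085876464844, 47.083072662353516), (67.25398254394531, 47.98500061035156), 88.56790161132812) [array([ 0.5751, -0.1089,  0.022 ]), array([ 0.5792, -0.2446,  0.022 ]), array([ 0.3904, -0.2471,  0.022 ]), array([ 0.3867, -0.1126,  0.022 ])] [ 0.48241294 -0.17822475  0.022     ]
((51.13050842285156, 39.70143127441406), (52.47486114501953, 52.89215087890625), 36.407955169677734) [0.4967505  0.22959596 0.11      ]
```

View pics/topz.png

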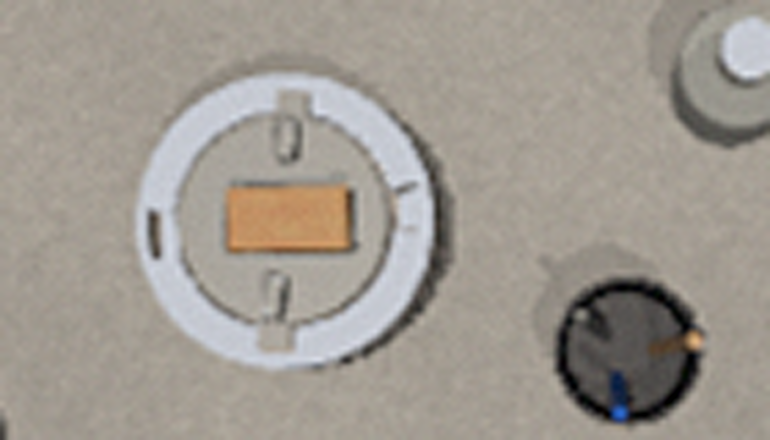

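View pics/sidez.png

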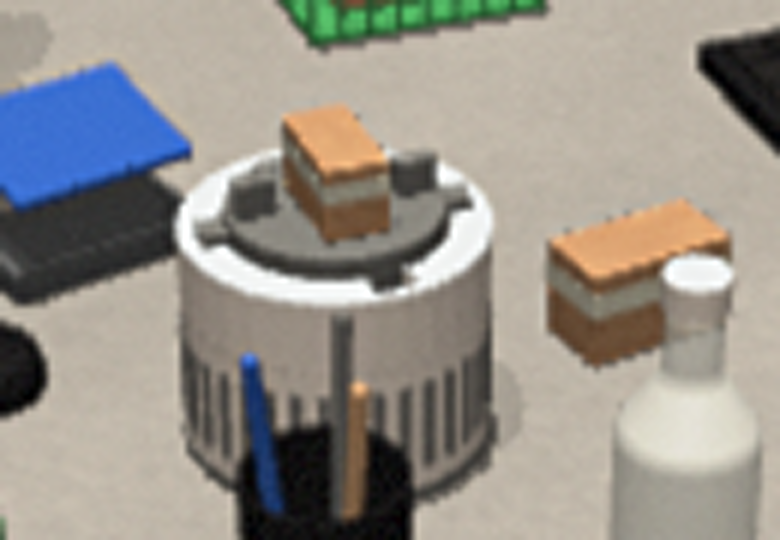

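The zoomed top view shows lugs at (294,103) and (276,335), so the lid line is nearly along world x. The dark slot is at (155,233) and the opposite slot's edges are at (405,187) and (405,230), so the slot line is nearly along world y. The box's long side lies along world y. Now I'll move above it for a wrist look.

```bash
cat >> h.py <<'E'
def plan(target,yaw,s=None):
    "target TCP world pos, yaw = world angle of tool x axis, tool down; prints shift cm + rotvec (tool axes)"
    s=s or bot.read_state();R0=R.from_rotvec(s['tcp_rot']);
    c,n=np.cos(yaw),np.sin(yaw);Rt=R.from_matrix(np.array([[c,n,0],[n,-c,0],[0,0,-1]]))
    print('shift cm',(R0.inv().apply(np.array(target)-s['tool_pos'])*100).round(2),'turn',(R0.inv()*Rt).as_rotvec().round(3),'q',s['q'].round(2))
E
python3 - <<'E'
from h import *
s=bot.read_state();R0=R.from_rotvec(s['tcp_rot']);print(R0.as_matrix().round(3))
m=bot.camera_model('wrist');o,d=ray(m,(280,209));print(o,d, R0.inv().apply(o-s['tool_pos']),R0.inv().apply(d))
t=bot.camera_model('top')
for p in [(212,219.5)]: print(onz(t,p,.156))
# fine features from topz
f=lambda u,v:(160+u/5.5,180+v/5.5)
for n,p,z in [('slotL',(155,233),.11),('slotR',(405,208),.11),('lugT',(294,103),.116),('lugB',(276,335),.116)]: print(n,onz(t,f(*p),z))
for y in (0,np.pi): plan([.495,.225,.40],y)
E
```

```text
[[-0.904  0.428 -0.001]
 [ 0.428  0.904 -0.002]
 [ 0.    -0.002 -1.   ]]
[0.22096703 0.6409255  0.3725753 ] [ 0.26329194 -0.13045704 -0.95586178] [ 0.0749517  -0.00088668  0.03103094] [-0.29384217 -0.00335669  0.95585508]
[0.49485855 0.22246339 0.156     ]
slotL [0.48954557 0.28921183 0.11      ]
slotR [0.50192954 0.17096642 0.11      ]
lugT [0.55118966 0.22354801 0.116     ]
lugB [0.44141446 0.23075734 0.116     ]
shift cm [-35.09 -25.93   0.4 ] turn [-1.000e-03  2.000e-03  2.699e+00] q [ 1.09  0.26  1.61 -0.    1.27 -0.04]
shift cm [-35.09 -25.93   0.4 ] turn [-0.002 -0.    -0.443] q [ 1.09  0.26  1.61 -0.    1.27 -0.04]
```

```bash
python3 -m jog '[[[0,-6,-4.3,0,0,0,-0.1],[0,-12,-8.7,0,0,0,-0.2],[0,-18,-13,0,0,0,-0.3],[0,-23.5,-17.3,0,0,0,-0.443],[0,-29,-21.6,0.4,0,0,-0.443],[0,-33,-24.5,0.4,0,0,-0.443],[0,-35.1,-25.9,0.4,0,0,-0.443],[0,-35.1,-25.9,0.4,0,0,-0.443],[0,-35.1,-25.9,0.4,0,0,-0.443]]]'
python3 - <<'E'
from h import *
s=bot.read_state();print(s['tool_pos'],s['q'],s['wrist_force'])
import pickle;pickle.dump((s,bot.camera_model('wrist')),open('w1.pkl','wb'))
cv2.imwrite("pics/w1.png",bot.read_camera('wrist')[:,:,::-1])
E
```

```text
time: 1.27
tool_pos: [0.4953, 0.2254, 0.4004]
tcp_rot: [-0.002, -3.141, -0.001]
wrist_force: [-0.3, 0.1, -0.0]
width: 1.001
[0.49528191 0.225365   0.40041942] [ 3.81024156e-01  1.94252289e-02  1.88920404e+00  7.39379510e-04
  1.23358022e+00 -1.18891969e+00] [-0.34196016  0.0789732  -0.01696903]
```

View pics/w1.png

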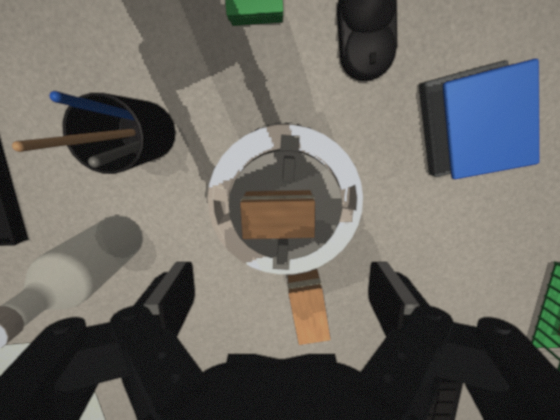

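The wrist view shows the box top around (278,219), the slots near (220,212) and (350,197), the front lug at (290,143) and the rear tab at (282,252). I'll zoom in for accurate values.

```bash
python3 - <<'E'
from h import *
import pickle
s,m=pickle.load(open('w1.pkl','rb'));im=cv2.imread('pics/w1.png')
cv2.imwrite('pics/w1z.png',cv2.resize(im[115:290,195:380],None,fx=4,fy=4,interpolation=cv2.INTER_CUBIC)[:600])
hsv=cv2.cvtColor(im,cv2.COLOR_BGR2HSV)
g=cv2.inRange(hsv,(5,100,80),(20,255,255))[190:260,230:330]
for c in cv2.findContours(g,0,2)[0]:
    if cv2.contourArea(c)>300:
        r=cv2.minAreaRect(c);b=cv2.boxPoints(r)+[230,190];print(r);print(np.array([onz(m,p,.156) for p in b]).round(4),onz(m,b.mean(0),.156))
w=cv2.inRange(hsv,(0,0,125),(180,30,255));w[:,:200]=0;w[:,370:]=0;w[:120]=0;w[280:]=0
cv2.imwrite('pics/w1m.png',w)
E
```

```text
((47.71060562133789, 28.740966796875), (38.561214447021484, 73.22122192382812), 88.87670135498047)
[[0.4785 0.1948 0.156 ]
 [0.4775 0.2491 0.156 ]
 [0.5083 0.2507 0.156 ]
 [0.5094 0.1942 0.156 ]] [0.49309504 0.22221323 0.156     ]
```

View pics/w1z.png

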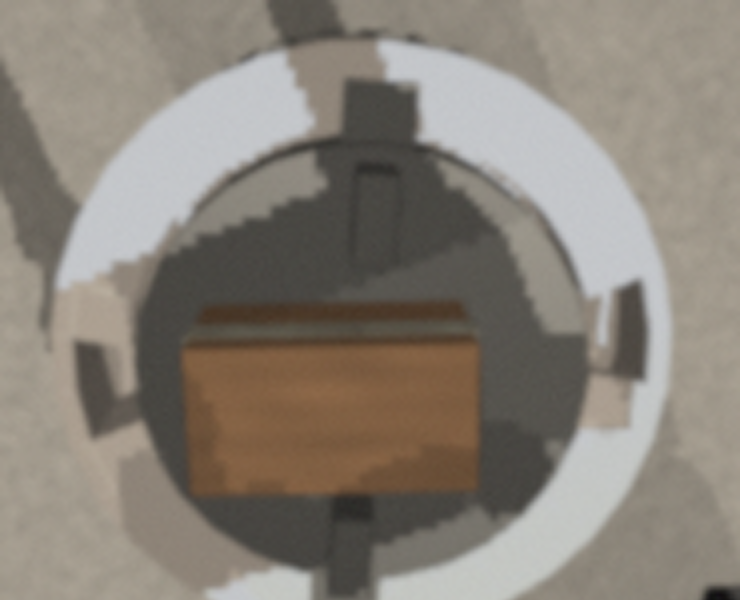

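```bash
python3 - <<'E'
from h import *
import pickle
s,m=pickle.load(open('w1.pkl','rb'))
f=lambda u,v:(195+u/4,115+v/4)
a=onz(m,f(85,389),.11);b=onz(m,f(643,329),.11);l=onz(m,f(381,83),.116)
print(a,b,(a+b)/2,np.linalg.norm(a-b),np.degrees(np.arctan2(*(b-a)[[1,0]])))
c=(a+b)/2;print(l,np.linalg.norm((l-c)[:2]),np.degrees(np.arctan2(*(l-c)[[1,0]])))
E
python3 -m jog '[[[0,0.13,-0.32,4,0,0,0],[0,0.13,-0.32,7.5,0,0,0],[0,0.13,-0.32,9.2,0,0,0],[0,0.13,-0.32,10.2,0,0,0],[0.1,0.13,-0.32,10.2,0,0,0],[0.3,0.13,-0.32,10.2,0,0,0],[0.6,0.13,-0.32,10.2,0,0,0],[0.6,0.13,-0.32,10.2,0,0,0],[0.6,0.13,-0.32,10.2,0,0,0],[0.6,0.13,-0.32,10.2,0,0,0]]]' 30
python3 - <<'E'
from h import *
cv2.imwrite("pics/w2.png",bot.read_camera('wrist')[:,:,::-1])
E
```

```text
[0.502519   0.16559731 0.11      ] [0.48854075 0.29199468 0.11      ] [0.49552987 0.228796   0.11      ] 0.1271679413711703 96.31068398659465
[0.43430241 0.23245396 0.116     ] 0.061336635400930095 176.58099704598678
time: 2.58
tool_pos: [0.4949, 0.2225, 0.3003]
tcp_rot: [0.0, 3.139, 0.002]
wrist_force: [-1.0, 0.2, 6.2]
width: 0.652
```

View pics/w2.png

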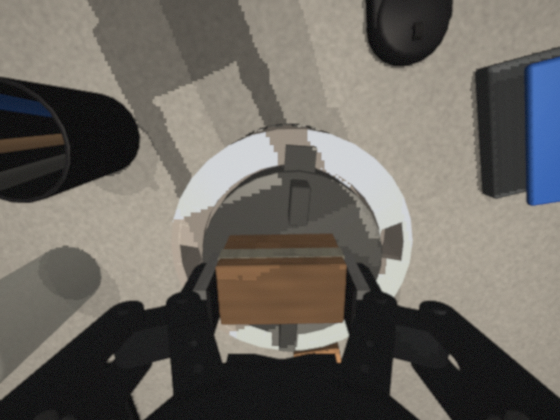

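Width 0.652 is 55 mm, so the box is held. Next I'll lift it and carry it to the tray.

```bash
python3 -m jog '[[[0.6,0,0,-1,0,0,0],[0.6,0,0,-3,0,0,0],[0.6,0,0,-6,0,0,0],[0.6,0,0,-10,0,0,0],[0.6,0,0,-13,0,0,0],[0.6,0.3,-2,-14,0,0,0],[0.6,0.9,-6,-14,0,0,0],[0.6,1.5,-11,-14,0,0,0],[0.6,2.3,-16,-14,0,0,0],[0.6,3,-21,-14,0,0,0],[0.6,3.8,-26,-14,0,0,0],[0.6,4.5,-31,-14,0,0,0]]]'
python3 -m jog '[[[0.6,0.6,-4.5,0,0,0,0],[0.6,1.1,-7.5,0,0,0,0],[0.6,1.3,-9,0,0,0,0],[0.6,1.3,-9.1,0,0,0,0],[0.6,1.3,-9.1,0,0,0,0]]]'
python3 - <<'E'
from h import *
s=bot.read_state();print(s['tool_pos'],s['wrist_force'],s['width'])
cv2.imwrite("pics/w3.png",bot.read_camera('wrist')[:,:,::-1])
cv2.imwrite("pics/s3.png",bot.read_camera('side')[:,:,::-1])
E
```

```text
time: 4.12
tool_pos: [0.4473, -0.0898, 0.4373]
tcp_rot: [-0.0, -3.139, -0.0]
wrist_force: [0.6, 0.1, -1.3]
width: 0.649
time: 4.75
tool_pos: [0.4361, -0.1781, 0.4383]
tcp_rot: [0.001, -3.141, -0.001]
wrist_force: [0.1, -0.5, -0.6]
width: 0.652
[ 0.43609821 -0.17811992  0.43830375] [ 0.11826089 -0.46707283 -0.63932601] 0.6524149438475719
```

View pics/w3.png

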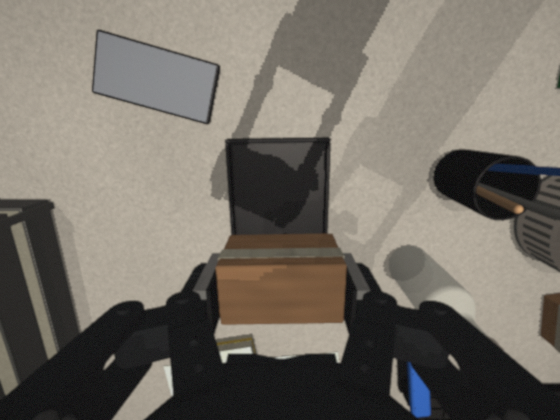

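View pics/s3.png

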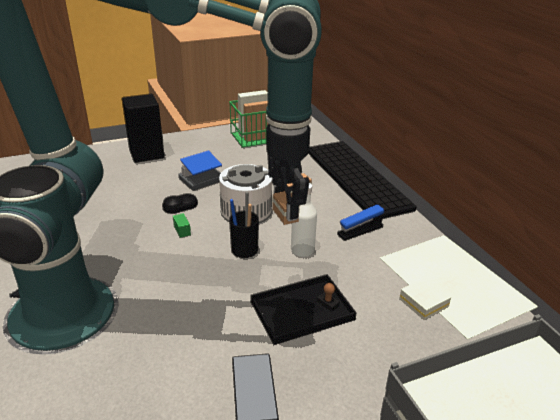

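The wrist view shows the box level at (280,280) over the tray's free half, which spans about (228–330, 138+). Now I'll lower it.

```bash
python3 -m jog '[[[0.6,0,0,3,0,0,0],[0.6,0,0,8,0,0,0],[0.6,0,0,13,0,0,0],[0.6,0,0,18,0,0,0],[0.6,0,0,21.5,0,0,0],[0.6,0,0,23.5,0,0,0],[0.6,0,0,24.4,0,0,0],[0.6,0,0,24.8,0,0,0],[0.6,0,0,24.8,0,0,0],[0.6,0,0,24.8,0,0,0]]]'
python3 - <<'E'
from h import *
cv2.imwrite("pics/w4.png",bot.read_camera('wrist')[:,:,::-1])
E
```

```text
time: 6.1
tool_pos: [0.4368, -0.1789, 0.1917]
tcp_rot: [-0.0, 3.14, -0.001]
wrist_force: [-0.2, -0.1, -1.0]
width: 0.649
```

View pics/w4.png

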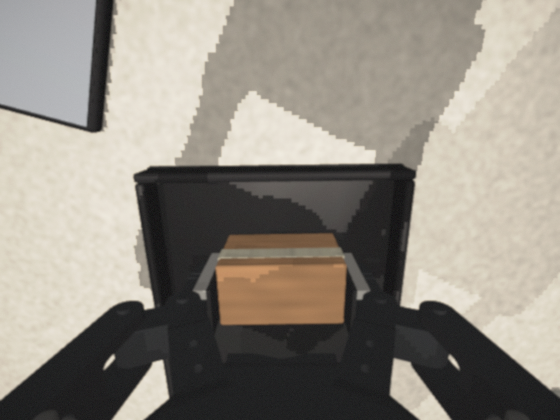

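The box at (280,285) is centred between the tray walls. I'll go down in small steps until the force shows contact.

```bash
python3 -m jog '[[[0.6,0,0,0.2,0,0,0],[0.6,0,0,0.4,0,0,0],[0.6,0,0,0.4,0,0,0]]]'; python3 -m jog '[[[0.6,0,0,0.15,0,0,0],[0.6,0,0,0.15,0,0,0]]]'
python3 -m jog '[[[0.6,0,0,0.15,0,0,0],[0.6,0,0,0.15,0,0,0]]]'
```

```text
time: 6.52
tool_pos: [0.436, -0.1787, 0.1865]
tcp_rot: [0.0, -3.141, -0.0]
wrist_force: [-0.0, 0.3, -1.8]
width: 0.65
time: 6.78
tool_pos: [0.4363, -0.1788, 0.1854]
tcp_rot: [-0.0, 3.141, -0.0]
wrist_force: [0.1, -0.4, 1.5]
width: 0.649
time: 7.02
tool_pos: [0.4364, -0.1789, 0.1853]
tcp_rot: [0.001, -3.141, -0.0]
wrist_force: [-6.0, 2.4, 16.0]
width: 0.648
```

It is in contact with the tray floor at the expected height. I'll ease back a little and open partway.

```bash
python3 -m jog '[[[0.6,0,0,-0.15,0,0,0],[0.6,0,0,-0.15,0,0,0],[0.3,0,0,-0.15,0,0,0],[0.25,0,0,-0.15,0,0,0],[0.15,0,0,-0.15,0,0,0],[0.15,0,0,-0.15,0,0,0],[0.15,0,0,-0.15,0,0,0]]]'
python3 -m jog '[[[0.15,0,0,-1,0,0,0],[0.15,0,0,-4,0,0,0],[0.15,0,0,-9,0,0,0],[0.15,0,0,-15,0,0,0],[0.15,0,0,-20,0,0,0],[0.15,0,0,-24,0,0,0],[0.15,0,0,-24,0,0,0]]]'
python3 - <<'E'
from h import *
m=bot.camera_model('wrist')
cv2.imwrite("pics/w5.png",bot.read_camera('wrist')[:,:,::-1])
plan([.4955,.2288,.40],np.pi-.06-.43);plan([.4955,.2288,.40],np.pi)
E
```

```text
time: 7.9
tool_pos: [0.4361, -0.1787, 0.1851]
tcp_rot: [0.0, -3.141, -0.0]
wrist_force: [0.8, 1.4, -0.4]
width: 0.848
time: 8.78
tool_pos: [0.4371, -0.1792, 0.4305]
tcp_rot: [-0.0, 3.133, -0.006]
wrist_force: [-0.8, -0.7, -0.3]
width: 0.848
shift cm [-5.9  40.77  2.72] turn [-0.001  0.005  0.49 ] q [-0.44 -0.15  1.99  0.    1.29 -2.01]
shift cm [-5.9  40.77  2.72] turn [-0.002  0.004  0.   ] q [-0.44 -0.15  1.99  0.    1.29 -2.01]
```

View pics/w5.png

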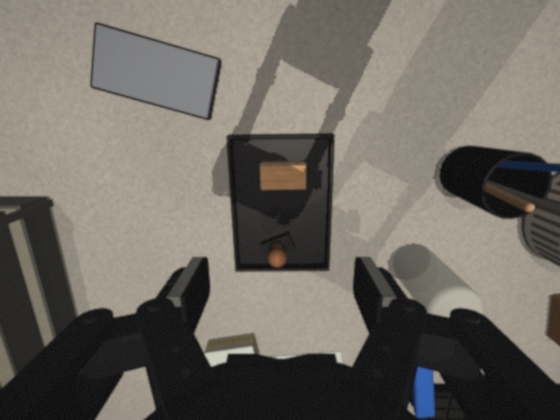

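The box stands at (283,176) in the tray, upright and released, with the stamp at (277,257) untouched. Next I'll move over the lid with the jaw line about 40° counter-clockwise of the tabs. The fingers can then push both tabs as a couple.

```bash
python3 -m jog '[[[0.15,-0.6,4,0,0,0,0.05],[0.15,-1.3,9,0,0,0,0.15],[0.15,-2.1,15,0,0,0,0.3],[0.3,-3,21,0,0,0,0.45],[0.3,-3.8,27,0.3,0,0,0.6],[0.3,-4.7,33,0.6,0,0,0.75],[0.3,-5.4,38,0.9,0,0,0.88],[0.3,-5.8,40.5,1,0,0,0.932],[0.3,-5.84,40.8,1,0,0,0.932],[0.3,-5.84,40.8,1,0,0,0.932]]]'
python3 - <<'E'
from h import *
import pickle
s=bot.read_state();print(s['q'].round(2))
pickle.dump((s,bot.camera_model('wrist')),open('w6.pkl','wb'))
cv2.imwrite("pics/w6.png",bot.read_camera('wrist')[:,:,::-1])
plan([.4955,.2288,.31],np.radians(126.6))
E
```

```text
time: 10.07
tool_pos: [0.494, 0.2288, 0.4138]
tcp_rot: [-1.409, -2.806, 0.004]
wrist_force: [-0.3, 0.1, -0.6]
width: 0.705
[ 0.39  0.01  1.87 -0.    1.26 -0.25]
shift cm [-0.05  0.15 10.42] turn [-0.002 -0.     0.   ] q [ 0.39  0.01  1.87 -0.    1.26 -0.25]
```

View pics/w6.png

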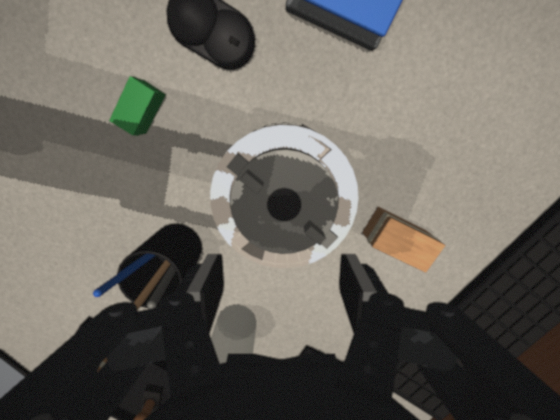

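The wrist view shows the lid's black centre dot at (284,205), lugs near (240,165) and (325,240), and slots near (318,150) and (255,250). I'll check the lid centre from these.

```bash
python3 - <<'E'
from h import *
import pickle
s,m=pickle.load(open('w6.pkl','rb'));im=cv2.imread('pics/w6.png')
print(onz(m,(284,205),.12))
cv2.imwrite('pics/w6z.png',cv2.resize(im[110:280,190:380],None,fx=3.5,fy=3.5,interpolation=cv2.INTER_CUBIC))
E
```

```text
[0.49630331 0.22760706 0.12      ]
```

View pics/w6z.png

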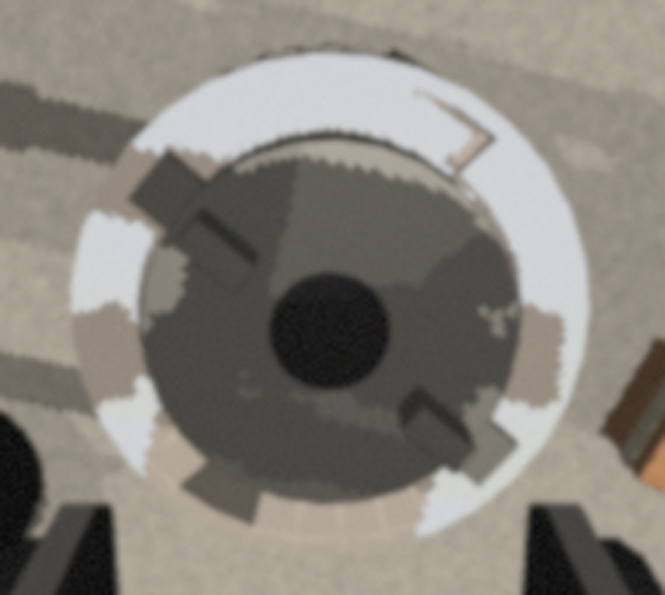

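```bash
python3 -m jog '[[[0.3,-0.14,0.15,3,0,0,0],[0.3,-0.14,0.15,6.5,0,0,0],[0.3,-0.14,0.15,9,0,0,0],[0.3,-0.14,0.15,10.2,0,0,0],[0.3,-0.14,0.15,10.7,0,0,0],[0.3,-0.14,0.15,10.7,0,0,0],[0.3,-0.14,0.15,10.7,0,0,0]]]'
python3 - <<'E'
from h import *
cv2.imwrite("pics/w7.png",bot.read_camera('wrist')[:,:,::-1])
E
```

```text
time: 11.0
tool_pos: [0.4971, 0.2292, 0.3095]
tcp_rot: [1.411, 2.805, 0.003]
wrist_force: [-0.4, -0.0, 1.2]
width: 0.701
```

View pics/w7.png

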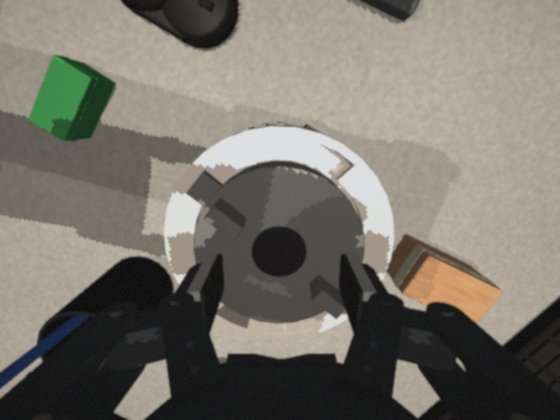

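```bash
python3 -m jog '[[[0.3,0,-0.07,0.3,0,0,0],[0.3,0,-0.07,0.6,0,0,0],[0.3,0,-0.07,0.6,0,0,0]]]';python3 -m jog '[[[0.3,0,0,0.2,0,0,0],[0.3,0,0,0.2,0,0,0]]]';python3 -m jog '[[[0.3,0,0,0.2,0,0,0],[0.3,0,0,0.2,0,0,0]]]'
```

```text
time: 11.42
tool_pos: [0.4957, 0.2286, 0.3017]
tcp_rot: [-1.411, -2.806, 0.001]
wrist_force: [0.0, -0.4, 0.5]
width: 0.7
time: 11.68
tool_pos: [0.4959, 0.2286, 0.2999]
tcp_rot: [-1.411, -2.807, 0.001]
wrist_force: [-0.8, -0.2, 0.1]
width: 0.699
time: 11.92
tool_pos: [0.4959, 0.2286, 0.298]
tcp_rot: [-1.411, -2.807, 0.0]
wrist_force: [-0.2, -0.2, 0.0]
width: 0.703
```

```bash
python3 -m jog '[[[0.3,0,0,0.3,0,0,0],[0.3,0,0,0.3,0,0,0]]]';python3 -m jog '[[[0.3,0,0,0.15,0,0,0],[0.3,0,0,0.15,0,0,0]]]';python3 -m jog '[[[0.3,0,0,0.15,0,0,0],[0.3,0,0,0.15,0,0,0]]]'
```

```text
time: 12.18
tool_pos: [0.4958, 0.2286, 0.2948]
tcp_rot: [-1.411, -2.806, 0.001]
wrist_force: [-0.0, -0.4, -0.3]
width: 0.696
time: 12.42
tool_pos: [0.4959, 0.2286, 0.2936]
tcp_rot: [-1.411, -2.807, 0.0]
wrist_force: [-0.5, 0.2, -0.1]
width: 0.701
time: 12.68
tool_pos: [0.4959, 0.2286, 0.292]
tcp_rot: [-1.411, -2.807, 0.0]
wrist_force: [1.0, 0.4, 0.2]
width: 0.703
```

```bash
for i in 1 2 3; do python3 -m jog '[[[0.3,0,0,0.15,0,0,0],[0.3,0,0,0.15,0,0,0]]]' | egrep 'pos|force'; done
```

```text
tool_pos: [0.4959, 0.2286, 0.2905]
wrist_force: [-0.3, -1.4, -0.2]
tool_pos: [0.4959, 0.2286, 0.289]
wrist_force: [-0.5, 0.9, -0.7]
tool_pos: [0.4961, 0.2287, 0.2884]
wrist_force: [-2.5, 0.0, 5.6]
```

Contact comes at TCP z 0.2884, so the tips are 168.6 mm ahead of the TCP. I'll raise 3 mm and start turning clockwise.

```bash
python3 -m jog '[[[0.3,0,0,-0.35,0,0,0.1],[0.3,0,0,-0.35,0,0,0.2],[0.3,0,0,-0.35,0,0,0.3],[0.3,0,0,-0.35,0,0,0.4],[0.3,0,0,-0.35,0,0,0.5],[0.3,0,0,-0.35,0,0,0.6],[0.3,0,0,-0.35,0,0,0.7],[0.3,0,0,-0.35,0,0,0.8],[0.3,0,0,-0.35,0,0,0.9],[0.3,0,0,-0.35,0,0,1],[0.3,0,0,-0.35,0,0,1.1],[0.3,0,0,-0.35,0,0,1.1]]]'
python3 - <<'E'
from h import *
s=bot.read_state();print(s['q'].round(3),s['torque'])
M=R.from_rotvec(s['tcp_rot']).as_matrix();print('jaw angle',np.degrees(np.arctan2(M[1,1],M[0,1])))
cv2.imwrite("pics/w8.png",bot.read_camera('wrist')[:,:,::-1])
E
```

```text
time: 14.92
tool_pos: [0.496, 0.2286, 0.2911]
tcp_rot: [2.669, 1.657, 0.0]
wrist_force: [-0.5, -0.1, -0.8]
width: 0.698
[ 0.386  0.122  1.994 -0.     1.026  0.846] [0.02610586 0.05455926 0.02274847]
jaw angle -26.35496103355919
```

View pics/w8.png

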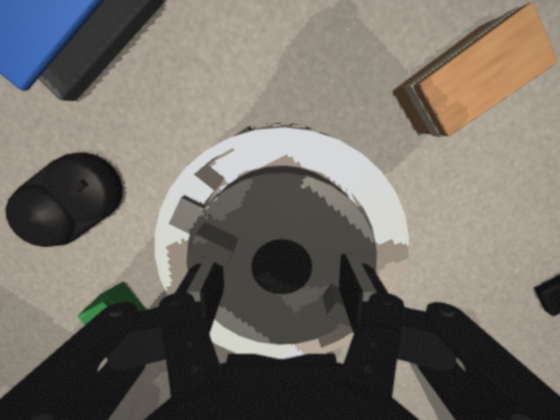

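The lug at (185,215) is about 30° short of the slot at (212,172), and both fingers are in contact with the tabs.

```bash
python3 -m jog '[[[0.3,0,0,0,0,0,0.08],[0.3,0,0,0,0,0,0.16],[0.3,0,0,0,0,0,0.24],[0.3,0,0,0,0,0,0.32],[0.3,0,0,0,0,0,0.36],[0.3,0,0,0,0,0,0.39],[0.3,0,0,0,0,0,0.42],[0.3,0,0,0,0,0,0.42]]]'
python3 - <<'E'
from h import *
s=bot.read_state();print(s['torque'])
M=R.from_rotvec(s['tcp_rot']).as_matrix();print('jaw angle',np.degrees(np.arctan2(M[1,1],M[0,1])))
a=bot.read_camera('wrist')[:,:,::-1]
cv2.imwrite("pics/w9.png",cv2.resize(a[110:370,140:430],None,fx=2.3,fy=2.3,interpolation=cv2.INTER_CUBIC))
E
```

```text
time: 15.98
tool_pos: [0.4959, 0.2286, 0.2911]
tcp_rot: [2.956, 1.062, -0.0]
wrist_force: [-0.5, -0.6, 1.1]
width: 0.701
[ 0.06964873 -0.00102677 -0.03766873]
jaw angle -50.465642158275706
```

View pics/w9.png

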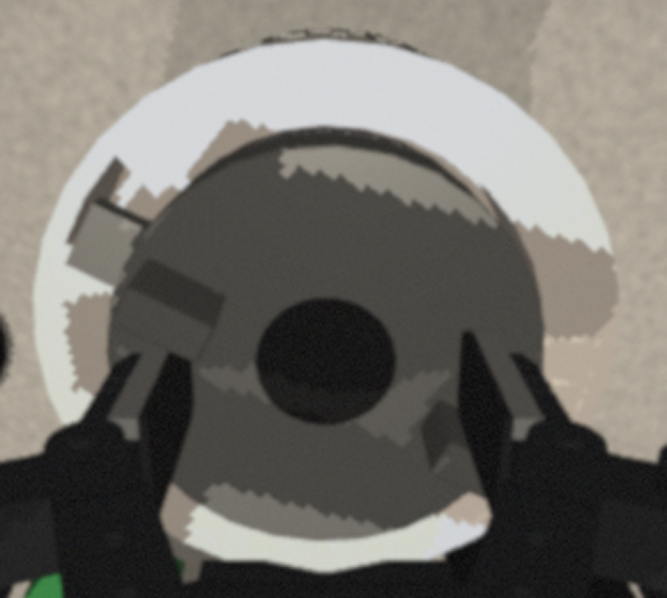

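The lug at (105,245) overlaps most of the slot, whose far corner is at (118,160). A few degrees remain, so I'll use fine steps.

```bash
python3 -m jog '[[[0.3,0,0,0,0,0,0.02],[0.3,0,0,0,0,0,0.04],[0.3,0,0,0,0,0,0.06],[0.3,0,0,0,0,0,0.08],[0.3,0,0,0,0,0,0.1],[0.3,0,0,0,0,0,0.1]]]'
python3 - <<'E'
from h import *
s=bot.read_state();print(s['torque'])
M=R.from_rotvec(s['tcp_rot']).as_matrix();print('jaw angle',np.degrees(np.arctan2(M[1,1],M[0,1])))
a=bot.read_camera('wrist')[:,:,::-1]
cv2.imwrite("pics/w10.png",cv2.resize(a[110:370,140:430],None,fx=2.3,fy=2.3,interpolation=cv2.INTER_CUBIC))
E
```

```text
time: 16.77
tool_pos: [0.496, 0.2286, 0.2912]
tcp_rot: [-3.006, -0.913, -0.0]
wrist_force: [0.0, -0.9, 0.7]
width: 0.7
[-0.02954245  0.07844334  0.03746189]
jaw angle -56.22237736565903
```

View pics/w10.png

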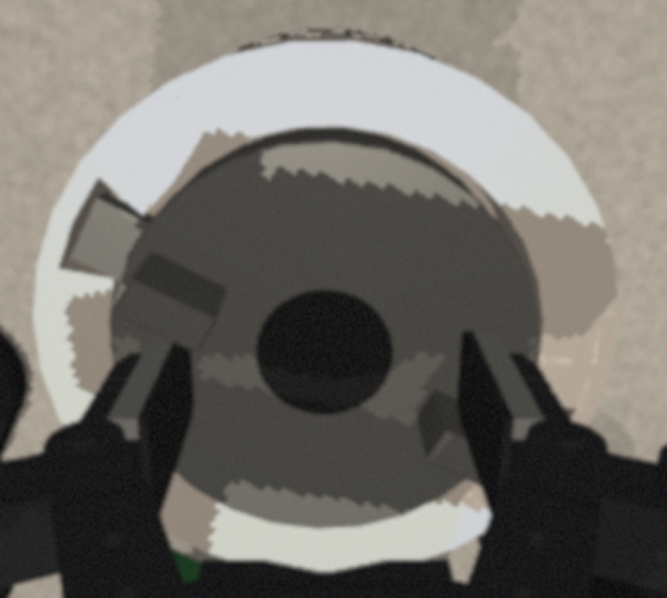

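```bash
python3 -m jog '[[[0.3,0,0,0,0,0,0.015],[0.3,0,0,0,0,0,0.03],[0.3,0,0,0,0,0,0.03]]]'
python3 - <<'E'
from h import *
s=bot.read_state();print(s['torque'])
M=R.from_rotvec(s['tcp_rot']).as_matrix();print('jaw angle',np.degrees(np.arctan2(M[1,1],M[0,1])))
a=bot.read_camera('wrist')[:,:,::-1]
cv2.imwrite("pics/w11.png",cv2.resize(a[110:370,140:430],None,fx=2.3,fy=2.3,interpolation=cv2.INTER_CUBIC))
E
```

```text
time: 17.2
tool_pos: [0.4961, 0.2287, 0.2912]
tcp_rot: [3.019, 0.869, 0.001]
wrist_force: [1.0, -0.1, -0.1]
width: 0.703
[-0.01625893 -0.09140362  0.41655491]
jaw angle -57.89721372169117
```

View pics/w11.png

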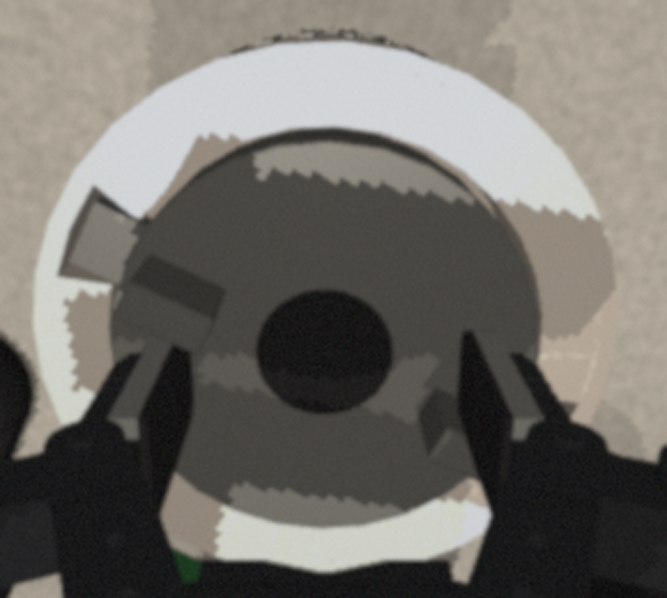

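Torque jumped to 0.42 Nm, so the lugs have dropped in and are against the slot side. The last joint can't cover the next 90°, so I'll lift, turn back a half turn and re-engage.

```bash
python3 -m jog '[[[0.3,0,0,0,0,0,-0.05],[0.3,0,0,0,0,0,-0.1],[0.3,0,0,-1.5,0,0,-0.1],[0.3,0,0,-4,0,0,-0.1],[0.3,0,0,-6,0,0,-0.25],[0.3,0,0,-6,0,0,-0.43],[0.3,0,0,-6,0,0,-0.61],[0.3,0,0,-6,0,0,-0.79],[0.3,0,0,-6,0,0,-0.97],[0.3,0,0,-6,0,0,-1.15],[0.3,0,0,-6,0,0,-1.33],[0.3,0,0,-6,0,0,-1.5]]]'
python3 -m jog '[[[0.3,0,0,0,0,0,-0.18],[0.3,0,0,0,0,0,-0.36],[0.3,0,0,0,0,0,-0.54],[0.3,0,0,0,0,0,-0.72],[0.3,0,0,0,0,0,-0.9],[0.3,0,0,0,0,0,-1.08],[0.3,0,0,0,0,0,-1.26],[0.3,0,0,0,0,0,-1.44],[0.3,0,0,0,0,0,-1.6],[0.3,0,0,0,0,0,-1.75],[0.3,0,0,0,0,0,-1.75],[0.3,0,0,0,0,0,-1.75]]]'
python3 - <<'E'
from h import *
s=bot.read_state();print(s['q'])
M=R.from_rotvec(s['tcp_rot']).as_matrix();print('jaw angle',np.degrees(np.arctan2(M[1,1],M[0,1])))
import pickle
pickle.dump((s,bot.camera_model('wrist')),open('w12.pkl','wb'))
a=bot.read_camera('wrist')[:,:,::-1]
cv2.imwrite("pics/w12.png",cv2.resize(a[80:340,140:430],None,fx=2.3,fy=2.3,interpolation=cv2.INTER_CUBIC))
b=bot.read_camera('side')[:,:,::-1]
cv2.imwrite("pics/s12.png",cv2.resize(b[140:230,190:320],None,fx=6,fy=6,interpolation=cv2.INTER_CUBIC))
E
```

```text
time: 18.75
tool_pos: [0.4961, 0.2287, 0.3525]
tcp_rot: [1.612, 2.696, 0.002]
wrist_force: [0.5, 0.8, -1.1]
width: 0.7
time: 20.25
tool_pos: [0.4961, 0.2287, 0.3518]
tcp_rot: [-1.025, 2.969, 0.0]
wrist_force: [-0.1, -0.2, -1.0]
width: 0.698
[ 3.86319536e-01  6.09136860e-02  1.93873113e+00  5.17464791e-05
  1.14115746e+00 -1.84970866e+00]
jaw angle 128.11374082552604
```

View pics/w12.png

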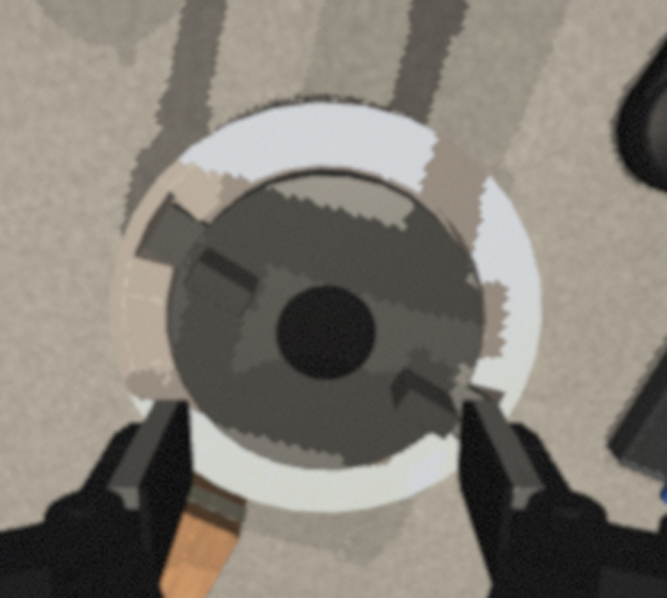

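View pics/s12.png

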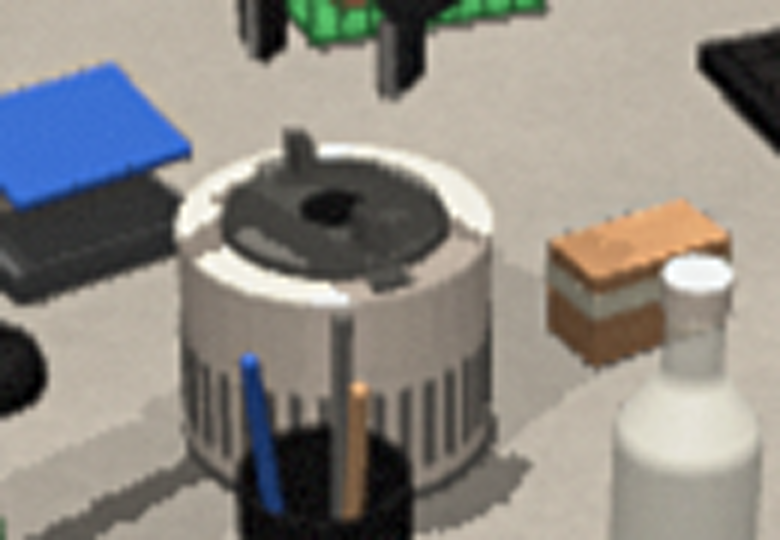

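The lid is level and visibly lower. The lugs are in the slots at (170,235) and (470,400), and the fingers are just counter-clockwise of the tabs. Now I'll press down.

```bash
python3 -m jog '[[[0.3,0,0,3,0,0,0],[0.3,0,0,5.5,0,0,0],[0.3,0,0,6.3,0,0,0],[0.3,0,0,6.6,0,0,0],[0.3,0,0,6.6,0,0,0]]]'
python3 -m jog '[[[0.3,0,0,0.25,0,0,0],[0.3,0,0,0.5,0,0,0],[0.3,0,0,0.5,0,0,0]]]'
python3 -m jog '[[[0.3,0,0,0.2,0,0,0],[0.3,0,0,0.4,0,0,0],[0.3,0,0,0.4,0,0,0]]]'
python3 - <<'E'
from h import *
m=bot.camera_model('wrist')
a=bot.read_camera('wrist')[:,:,::-1]
cv2.imwrite("pics/w13.png",cv2.resize(a[110:370,140:430],None,fx=2.3,fy=2.3,interpolation=cv2.INTER_CUBIC))
E
```

```text
time: 20.98
tool_pos: [0.4964, 0.2288, 0.286]
tcp_rot: [-1.029, 2.967, 0.0]
wrist_force: [0.4, 0.0, 0.4]
width: 0.701
time: 21.35
tool_pos: [0.4966, 0.2289, 0.281]
tcp_rot: [-1.029, 2.966, 0.0]
wrist_force: [1.5, -0.4, 1.3]
width: 0.702
time: 21.72
tool_pos: [0.4963, 0.2288, 0.2764]
tcp_rot: [-1.03, 2.967, 0.0]
wrist_force: [2.3, 0.9, 4.0]
width: 0.698
```

View pics/w13.png

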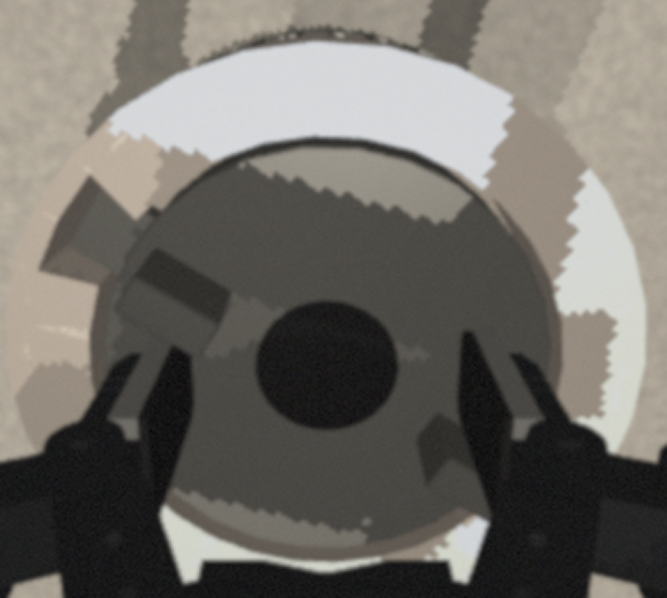

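The lid is going down level, and 4 N matches the spring less the lid's weight. I'll press another 2 mm.

```bash
python3 -m jog '[[[0.3,0,0,0.12,0,0,0],[0.3,0,0,0.22,0,0,0],[0.3,0,0,0.22,0,0,0]]]'
python3 -m jog '[[[0.3,0,0,0,0,0,0.05],[0.3,0,0,0,0,0,0.1],[0.3,0,0,0,0,0,0.15],[0.3,0,0,0,0,0,0.2],[0.3,0,0,0,0,0,0.2]]]'
python3 - <<'E'
from h import *
s=bot.read_state();print(s['q'].round(3),s['torque'],s['wrist_force'])
a=bot.read_camera('wrist')[:,:,::-1]
cv2.imwrite("pics/w14.png",cv2.resize(a[110:370,140:430],None,fx=2.3,fy=2.3,interpolation=cv2.INTER_CUBIC))
E
```

```text
time: 22.15
tool_pos: [0.4961, 0.2287, 0.2741]
tcp_rot: [-1.03, 2.967, -0.0]
wrist_force: [2.5, 1.5, 3.9]
width: 0.701
time: 22.78
tool_pos: [0.4951, 0.2283, 0.2734]
tcp_rot: [0.729, -3.053, 0.001]
wrist_force: [-0.2, -0.9, 4.9]
width: 0.698
[ 0.386  0.141  2.009 -0.     0.995 -1.653] [-0.09206834  0.09558688 -0.07130444] [-0.24268488 -0.8868732   4.93805343]
```

View pics/w14.png

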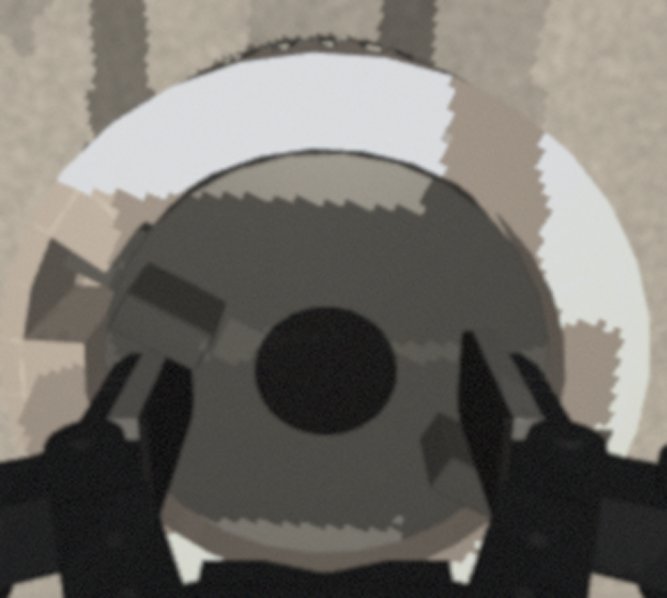

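The lug has moved under the lip; the slot at (65,290) is now empty above it. I'll continue the quarter turn.

```bash
python3 -m jog '[[[0.3,0,0,-0.05,0,0,0.1],[0.3,0,0,-0.05,0,0,0.2],[0.3,0,0,-0.05,0,0,0.3],[0.3,0,0,-0.05,0,0,0.4],[0.3,0,0,-0.05,0,0,0.5],[0.3,0,0,-0.05,0,0,0.6],[0.3,0,0,-0.05,0,0,0.7],[0.3,0,0,-0.05,0,0,0.8],[0.3,0,0,-0.05,0,0,0.9],[0.3,0,0,-0.05,0,0,1],[0.3,0,0,-0.05,0,0,1.1],[0.3,0,0,-0.05,0,0,1.1]]]'
python3 - <<'E'
from h import *
s=bot.read_state();print(s['q'].round(3),s['torque'],s['wrist_force'])
M=R.from_rotvec(s['tcp_rot']).as_matrix();print('jaw angle',np.degrees(np.arctan2(M[1,1],M[0,1])))
a=bot.read_camera('wrist')[:,:,::-1]
cv2.imwrite("pics/w15.png",cv2.resize(a[110:370,140:430],None,fx=2.3,fy=2.3,interpolation=cv2.INTER_CUBIC))
E
```

```text
time: 24.32
tool_pos: [0.4957, 0.2284, 0.2742]
tcp_rot: [-0.973, -2.986, 0.001]
wrist_force: [0.4, -0.6, 4.4]
width: 0.703
[ 0.386  0.141  2.008 -0.     0.994 -0.554] [-0.06258652 -0.02896473 -0.05013558] [ 0.3748992  -0.55446365  4.41268199]
jaw angle 53.89234310925793
```

View pics/w15.png

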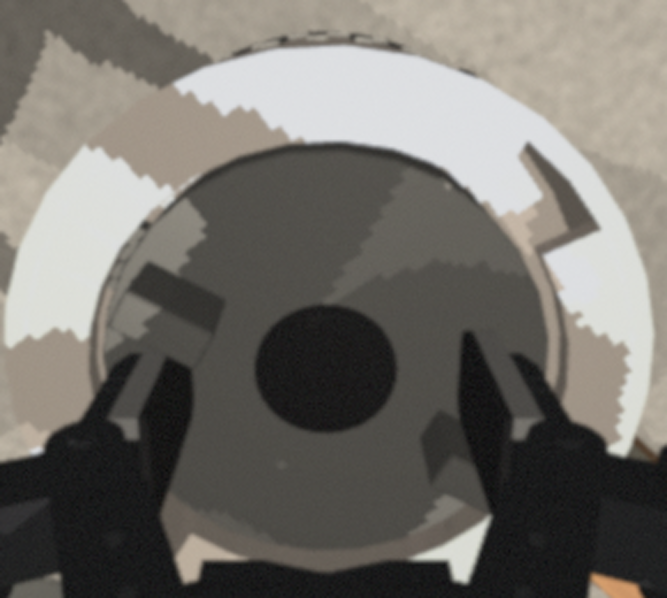

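Turning smoothly, with about 19° left by the slot at (560,200). Finishing toward the stop in small steps.

```bash
python3 -m jog '[[[0.3,0,0,0,0,0,0.08],[0.3,0,0,0,0,0,0.16],[0.3,0,0,0,0,0,0.22],[0.3,0,0,0,0,0,0.26],[0.3,0,0,0,0,0,0.28],[0.3,0,0,0,0,0,0.28]]]'
python3 -c "
from h import *
s=bot.read_state();print(s['torque'])"
python3 -m jog '[[[0.3,0,0,0,0,0,0.02],[0.3,0,0,0,0,0,0.04],[0.3,0,0,0,0,0,0.04]]]'
python3 - <<'E'
from h import *
s=bot.read_state();print(s['torque'],s['wrist_force'])
M=R.from_rotvec(s['tcp_rot']).as_matrix();print('jaw angle',np.degrees(np.arctan2(M[1,1],M[0,1])))
E
```

```text
time: 25.12
tool_pos: [0.4958, 0.2286, 0.2744]
tcp_rot: [-1.381, -2.821, 0.001]
wrist_force: [-1.1, -1.1, 3.8]
width: 0.7
[ 0.01574434 -0.00173731  0.05068871]
time: 25.5
tool_pos: [0.4959, 0.2286, 0.2744]
tcp_rot: [-1.44, -2.792, 0.0]
wrist_force: [0.4, -0.1, 3.4]
width: 0.703
[-0.10826394 -0.00550318  0.04978203] [ 0.38230119 -0.08887137  3.42231069]
jaw angle 35.45188905819703
```

```bash
for i in 1 2 3; do python3 -m jog '[[[0.3,0,0,0,0,0,0.02],[0.3,0,0,0,0,0,0.02]]]' | grep force
python3 -c "
from h import *
s=bot.read_state();print(s['torque'])
M=R.from_rotvec(s['tcp_rot']).as_matrix();print('jaw angle',np.degrees(np.arctan2(M[1,1],M[0,1])))"; done
```

```text
wrist_force: [0.3, -1.0, 3.7]
[-0.22171614 -0.02646815  0.00744877]
jaw angle 34.30193705192782
wrist_force: [0.5, -0.3, 3.7]
[-0.15855355 -0.11835613  0.11255361]
jaw angle 33.161364048342236
wrist_force: [0.7, -0.2, 3.4]
[-0.07153097 -0.18035761  0.68573754]
jaw angle 32.0772216231157
```

The stop is reached at 0.69 Nm. I'll relieve the torque slightly and rise.

```bash
python3 -m jog '[[[0.3,0,0,0,0,0,-0.02],[0.3,0,0,-0.15,0,0,-0.025],[0.3,0,0,-0.4,0,0,-0.025],[0.3,0,0,-0.7,0,0,-0.025],[0.3,0,0,-0.8,0,0,-0.1],[0.3,0,0,-2.5,0,0,-0.1],[0.3,0,0,-6,0,0,-0.1],[0.3,0,0,-10,0,0,-0.1],[0.3,0,0,-12,0,0,-0.1],[0.3,0,0,-12,0,0,-0.1],[0.3,0,0,-12,0,0,-0.1]]]'
python3 - <<'E'
from h import *
import pickle
s=bot.read_state();print(s['wrist_force'])
pickle.dump((s,bot.camera_model('wrist')),open('w16.pkl','wb'))
a=bot.read_camera('wrist')[:,:,::-1];cv2.imwrite('pics/w16raw.png',a)
cv2.imwrite("pics/w16.png",cv2.resize(a[80:270,180:390],None,fx=3.1,fy=3.1,interpolation=cv2.INTER_CUBIC))
b=bot.read_camera('side')[:,:,::-1];cv2.imwrite("pics/s16.png",b)
cv2.imwrite("pics/s16z.png",cv2.resize(b[140:230,190:320],None,fx=6,fy=6,interpolation=cv2.INTER_CUBIC))
E
```

```text
time: 27.62
tool_pos: [0.4954, 0.2284, 0.3929]
tcp_rot: [-1.383, -2.819, 0.003]
wrist_force: [0.6, 0.9, -0.6]
width: 0.702
[ 0.59030192  0.92709008 -0.59249828]
```

View pics/w16.png

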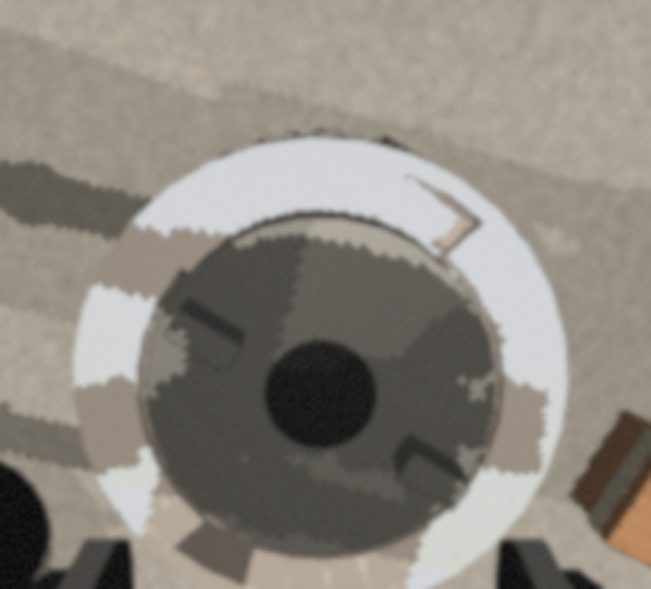

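View pics/s16z.png

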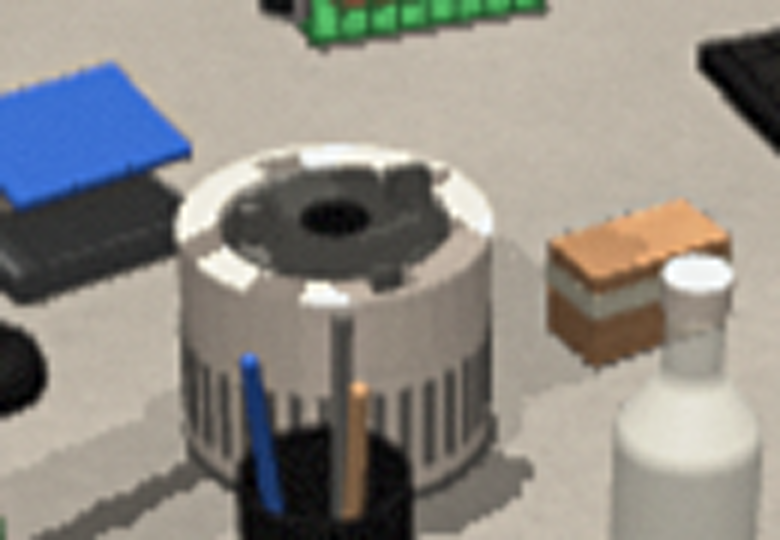

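View pics/s16.png

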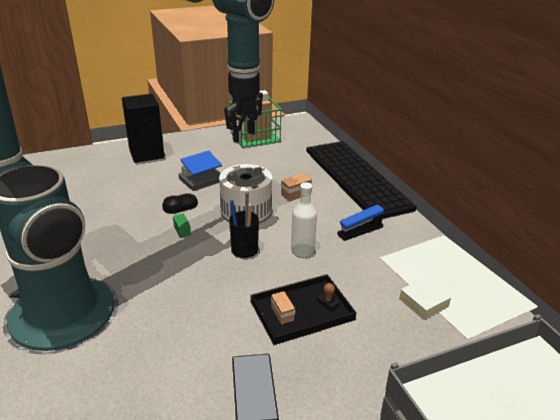

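```bash
python3 - <<'E'
from h import *
import pickle
s,m=pickle.load(open('w16.pkl','rb'))
f=lambda u,v:(180+u/3.1,80+v/3.1)
a=onz(m,f(215,320),.129);b=onz(m,f(438,457),.129);print(a,b,np.linalg.norm(a-b),'tab line deg',np.degrees(np.arctan2(*(b-a)[[1,0]])))
for z in (.1045,.108,.111,.116): # dot diameter/centre
    print(z,onz(m,f(320,393),z))
# lid-top height by two views of dot centre
sm=bot.camera_model('side');o1,d1=ray(m,f(320,393));o2,d2=ray(sm,(190+335/6,140+217/6))
d1/=np.linalg.norm(d1);d2/=np.linalg.norm(d2)
A=np.stack([d1,-d2],1);t=np.linalg.lstsq(A,o2-o1,rcond=None)[0];print('tri',o1+t[0]*d1,o2+t[1]*d2)
E
```

```text
[0.45919521 0.23153862 0.129     ] [0.52859209 0.2378648  0.129     ] 0.06968463498417501 tab line deg 5.208654274011902
0.1045 [0.49709904 0.22690375 0.1045    ]
0.108 [0.49644608 0.22771915 0.108     ]
0.111 [0.4958864  0.22841806 0.111     ]
0.116 [0.4949536  0.22958292 0.116     ]
tri [0.49564024 0.22872547 0.1123195 ] [0.49948769 0.22795749 0.11321619]
```

```bash
python3 -c "
from workcell import bot
s=bot.read_state();print(s['time'],s['wrist_force'],s['joint_vel'].round(3))
print(bot.finish_job())"
```

```text
27.725 [ 0.49588251 -0.23186445  0.19141594] [ 0.001  0.002 -0.003  0.     0.002 -0.001]
the job is handed in; nothing more can be done
None
```

I put the box of clips upright in the free half of the tray and locked the lid on the purifier. The job was handed in at 27.7 s of the 72 s allowed. `finish_job` gives no verdict, so the result rests on the checks below.

**Box:** it was gripped across its long side, lowered until the tray floor took its weight, and released there. The last pictures show it standing in the tray.

**Lid:** I pushed both finger tabs clockwise until the lugs dropped into the slots, which showed as a torque jump to 0.42 Nm. The last joint could not cover the whole turn in one go, so I lifted off, turned the gripper back and re-engaged. I then pressed the lid to about 105–106 mm, turned it to the stop (0.69 Nm) and let go.

**Last checks:**

| Check | Measured | Needed or expected |
|---|---|---|
| Tab line angle | 5.2° | 6.3° ± 5.7° |
| Lid top height, from two camera views | about 112–113 mm | 108.5–113.5 mm (about 111) |

- **Height uncertainty:** the two camera rays missed each other by about 4 mm, so the height is only rough. With the lid top at 111 mm, the wrist view puts its centre within 0.5 mm of the purifier axis.
- **Level:** I judged this by eye from the pictures, where the lid looks level.
- **Other things on the desk:** none looks moved in the last side picture. I did not measure their positions.
- **Robot:** it stood clear of everything, with the wrist force near zero.

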